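Make up the tea kit and the table kit from the finished pewter

TASK

Make up two kits from the finished pewter. In the long three-pocket tray goes the tea kit: the caddy in the large end pocket, the short cup in the middle pocket and the knobbed caddy cap, knob up, in the small end pocket; in the short two-pocket tray goes the table kit: the candlestick in the larger pocket and the tall handleless tumbler in the smaller one. Each piece must stand upright and flat on the floor of its pocket, and the tankard with the handle stays where it is.

Things in the scene. Friction and masses are not known exactly. Their poses are not given: they have to be found in the camera images.
- tray_long: The longer black kit tray, fixed to the bench, with three pockets in a row, 232 mm along its own y, 94 mm along its own x; its x and y axes lie flat. Origin: centre of its underside. Grey-lined floor 5 mm above the bench, walls and dividers 4 mm thick with their tops 17 mm above the bench. All pockets are 86 mm wide along x; along y they are: large, 86 mm, centre at y = +69 mm; medium, 72 mm, centre at y = -14 mm; small, 58 mm, centre at y = -83 mm (all at x = 0).
- tray_short: The shorter black kit tray, fixed to the bench, with two pockets in a row, 166 mm along its own y, 92 mm along its own x. Origin: centre of its underside. Floor 5 mm above the bench, walls and divider 4 mm thick with tops 17 mm above the bench. Both pockets are 84 mm wide along x; along y: large, 84 mm, centre at y = +37 mm; small, 70 mm, centre at y = -44 mm (both at x = 0).
- tumbler: Tall plain pewter tumbler without handle, open at the top, almost straight: 48 mm outside diameter at the rim, 47 mm at the foot, a bead of 50 mm at mid height, 85 mm high, wall 3 mm, about 0.2 kg. Origin: centre of its underside, z up its axis; round, so its yaw does not matter. Loose, stands upright at the start. 
- cup: Short pewter cup without handle, open at the top: 52 mm outside diameter at the rim, 49 mm at the foot, 48 mm high, wall 3 mm, about 0.13 kg. Origin: centre of its underside, z up its axis; round, so its yaw does not matter. Loose, stands upright at the start. 
- caddy: Squat pewter tea caddy without its cap: body 62 mm in diameter up to 50 mm height, sloping shoulder, then a straight neck 40 mm in diameter from 60 mm to its top at 80 mm, dark mouth; about 0.42 kg. Origin: centre of its underside, z up its axis; round, so its yaw does not matter. Loose, stands upright at the start. 
- cap: Small low pewter cap of the caddy lying right way up: disc 42 mm in diameter, 13 mm high at its rim, with an upright round knob in the middle, 16 mm in diameter, from 18 mm to 34 mm height; about 0.09 kg. Origin: centre of its underside, z up its axis; round, so its yaw does not matter. Loose, stands upright at the start. 
- candlestick: Pewter candlestick: flat round foot 60 mm in diameter, thin stem of 12 mm, round socket on top 28 mm in diameter from 62 mm to 85 mm height with a dark centre; about 0.25 kg. Origin: centre of its underside, z up its axis; round, so its yaw does not matter. Loose, stands upright at the start. 
- tankard: Pewter tankard with a loop handle on one side (its own +y, reaching 50 mm from its axis), open at the top, 53 mm in diameter at the foot, 49 mm at the rim, 80 mm high. Not part of either kit: it stays where it stands. Origin: centre of its underside.
Not all that is in view belongs to the job. What is shaped like the cup but blue or yellow is not meant. Leave any yellow look-alike of the candlestick alone.

How it is judged:
By the outcome, as a careful person would: the job done as asked, in the order asked, and still so for the second after the job is handed in, with the robot touching nothing.
It also fails if it takes over 128 s, if anything falls off the work surface, if the arm or the gripper's body presses on something with over 40 N, if the wrist force passes 120 N, or if a joint passes its speed limit or range.

ROBOT

A 6-joint arm with a two-finger parallel gripper is mounted at the origin on the work surface. World frame = base frame: x ahead of the robot, y to its left, z up, the work surface at z = 0. Lengths are in m, angles in rad, forces in N, time in s.
With the tool pointing down it reaches from about 0.3 to 0.775 m from the base axis. Payload 14.6 kg.
Tool frame: the origin (TCP) lies on the mounting face of the last link; the fingertips stand 199 mm ahead of it and the grasp point (between the pads) lies 180 mm ahead of it; z points along the fingers, y is the direction in which the jaws open and shut (so a half turn about z gives the same grasp; the last joint's range is limited). The gripper opens to 94 mm and grips with 3 to 60 N. Pads are 16 mm wide; open, the fingers measure 119 mm over their backs; the gripper's body (75 mm by 177 mm) begins 78 mm behind the grasp point.
Start: joints at [-1.332, 0.3, 1.521, -0, 1.321, -0.067], TCP at [0.166, -0.524, 0.405] pointing down, gripper open.
Joint ranges: [-3.03, 3.03], [-0.79, 2.21], [0.23, 2.52], [-1.04, 4.18], [0, 3.07], [-2.55, 2.55]. Speed limits (rad/s): [2.22, 2.22, 2.57, 3.14, 3.14, 3.14].

INTERFACE

Orientations are given as [roll, pitch, yaw] about the fixed x, y, z axes, in that order (R = Rz(yaw) Ry(pitch) Rx(roll)).
In Python, from station import sensors, vision, job gives the robot as it stands. The module is installed in compiled form; this text tells all that it offers.
- The arm moves only by the tool arm_command, never from a script. Its argument "plan" is one flat list of numbers, 5 for each row, row after row: the closure, from -1 (fully open) to 1 (shut), so that 0 is half open, then the shift along the world's x, y, z scaled (see below), then the turn about the world's z scaled (see below). A call has 1 to 20 rows; each row is the pose to reach, as a shift and turn from the pose commanded when the call began; what a row does not reach only later rows make up. The controller multiplies each number of a shift by 400 mm and each number of a turn by 120 degrees. A row lasts 1/10 s, in which the tool goes at most 50 mm and 8.59 degrees, less where a joint would pass 70% of its speed; a pose out of reach is approached as far as the arm can. A call with a number of a shift or a turn outside -1 to 1 is refused whole. A call with a gripper value outside its range is refused whole. The fingers move at their own pace and stop on an object; "newtons" is the grip in N (left out, the last holds). Time passes only in rows, so rows that repeat a pose let the fingers close. It gives the time, the measured TCP pose, the force and the opening at its end, in the units of the state.
- sensors.get_obs(): the state, without advancing time (a new reading comes with each control period).
- vision.camera(name): name is "scene" or "top" or "wrist"; returns the picture (480x640x3 uint8, blue, green, red); there is no depth.
- vision.camera_params(name): a dict with "intrinsics" (3x3 intrinsics, pixels), "rvec" (rotation vector, rad) and "tvec" (3), from world to camera coordinates, as OpenCV has them. Camera axes: x right, y down, z forward; pixel columns grow to the right and rows downward; lengths in m; the calibration is good to about 2 mm. A picture is of the moment at which its call begins: read the wrist's pose just before it. camera_params takes no time and is no camera call; for the wrist camera it gives the pose at the moment of the call.
- job.hand_in(): hands the job in, once; it reports no verdict.
Trained networks look in the newest picture that a camera, given by its name, has taken for a name from the list of things; names that differ only in an ending like _2 or _b are one class to them, and where a whole thing is asked for, a point or a joint stands for the part that bears it (a point fixed in the world has none). Each returns a list of dicts, best first, with "confidence" (0 to 1); they miss things now and then, are a little off and sometimes report something else, mostly with a low value. They report only what shows in the picture. A call takes as long as a camera call. They do not tell look-alikes from the thing itself.
- vision.search_frame(name, camera): "at" ([row, column] in pixels, amid what is visible of it).
- vision.silhouettes(name, camera): "mask" (480x640 bool, what is visible of it) and "at" ([row, column] in pixels, amid what is visible of it).
- vision.pinpoint(name, camera): "at" ([row, column] in pixels: a listed point, or the origin of a listed thing).
The state is a dict: "time_s": time; "qpos": joint angles; "joint_vel": joint speeds; "tau": joint torques, N m; "ee_pos": TCP position; "eef_rot": TCP orientation; "force": force on the tool from outside, world axes, zero at the start; "moment": the same for the moment, N m; "grip_width": finger opening in m.
Only numpy, scipy, OpenCV 4.12 (cv2) and the standard library are available. Lean on these libraries where they do the work, as an engineer would, in place of code of your own. Each camera call takes 0.05 s, during which the arm holds its last target.

## Working session

There is one attempt and no reset: what is moved stays moved. The work goes in short steps, Python scripts to look and compute and a tool call to move; the robot and the scene stay as the last step left them, time stands still between calls to the robot, and variables do not carry over. Pictures are saved under pics/ and viewed, and the job is handed in when it is done.

Besides the shell and the picture viewer there is one more tool, called after "Emit:" by a JSON object that holds its "name" and its "arguments". arm_command: Moves the arm, as the interface text tells. Its arguments: {"type":"object","properties":{"plan":{"type":"array"},"newtons":{"type":"number"}},"required":["plan"]}

```bash
mkdir -p pics; ls
python3 - <<'E'
from station import sensors, vision, job
import cv2
o=sensors.get_obs()
print({k:o[k] for k in ('time_s','qpos','ee_pos','eef_rot','force','grip_width')})
for n in ("scene","top"):
    cv2.imwrite(f"pics/{n}0.png",vision.camera(n))
    p=vision.camera_params(n);print(n,p)
E
```

```text
pics
{'time_s': 0.0, 'qpos': array([-1.33157841e+00,  3.00474008e-01,  1.52159296e+00, -1.50127387e-05,
        1.32070828e+00, -6.65825600e-02]), 'ee_pos': array([ 0.16557807, -0.52444722,  0.40407957]), 'eef_rot': array([-3.14041171e+00, -6.41732454e-05,  3.05804166e-01]), 'force': array([-0.64701137,  0.12915555,  0.06042692]), 'grip_width': 0.09394496825367009}
scene {'intrinsics': array([[563.2641013 ,   0.        , 316.90023322],
       [  0.        , 563.2641013 , 235.87390063],
       [  0.        ,   0.        ,   1.        ]]), 'rvec': array([ 1.17259841,  2.37676118, -0.97310036]), 'tvec': array([ 0.28035558, -0.21986861,  1.65093637])}
top {'intrinsics': array([[596.64863518,   0.        , 323.37401413],
       [  0.        , 596.64863518, 242.57483805],
       [  0.        ,   0.        ,   1.        ]]), 'rvec': array([ 2.10280553, -2.10269672,  0.23296881]), 'tvec': array([0.02195835, 0.4852373 , 1.09093789])}
```

View pics/scene0.png

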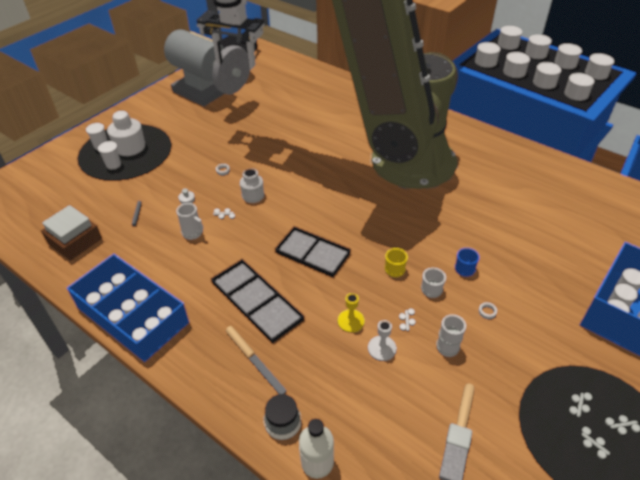

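View pics/top0.png

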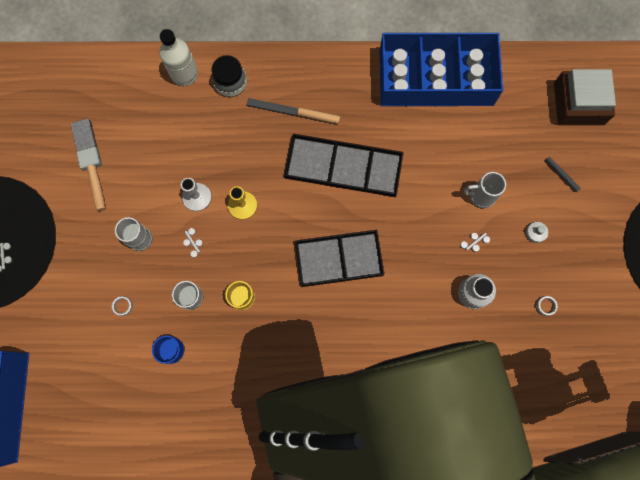

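The top view shows the candlestick at (col 195, row 192), with a yellow look-alike at (240, 202). The tumbler is at (132, 233). The cup is at (186, 295), with yellow at (239, 295) and blue at (168, 349). The tankard is at (489, 189), the cap at (537, 232) and the caddy at (478, 291). The long tray is around (345, 165) and the short one around (340, 258).

```bash
cat > h.py <<'E'
from station import sensors, vision, job
import cv2, numpy as np
def cam(n):
    p=vision.camera_params(n);R=cv2.Rodrigues(np.array(p['rvec']))[0];return p['intrinsics'],R,np.array(p['tvec']).ravel()
def back(c,rc,z):
    K,R,t=c
    d=R.T@np.linalg.solve(K,[rc[1],rc[0],1.]);o=-R.T@t
    return (o+d*(z-o[2])/d[2])
def proj(c,P):
    K,R,t=c
    q=(K@(R@np.atleast_2d(P).T+t[:,None]));return (q[:2]/q[2]).T[:,::-1]  # row,col
def tri(c1,p1,c2,p2):
    P=[c[0]@np.c_[c[1],c[2]] for c in (c1,c2)]
    X=cv2.triangulatePoints(P[0],P[1],np.array(p1,float)[::-1].reshape(2,1),np.array(p2,float)[::-1].reshape(2,1)).ravel()
    return X[:3]/X[3]
E
python3 - <<'E'
from h import *
np.set_printoptions(precision=4,suppress=True)
names="tray_long tray_short tumbler cup caddy cap candlestick tankard".split()
ct,cs=cam('top'),cam('scene')
for n in names:
    for c,cc in (('top',ct),('scene',cs)):
        r=vision.pinpoint(n,c)
        print(n,c,[(round(d['confidence'],2),np.round(d['at'],1),back(cc,d['at'],0)[:2]) for d in r[:4]])
print(sensors.get_obs()['time_s'])
# top crop enlarged
im=vision.camera('top')
cv2.imwrite('pics/cropL.png',cv2.resize(im[160:380,90:290],None,fx=2.7,fy=2.7,interpolation=cv2.INTER_CUBIC))
cv2.imwrite('pics/cropR.png',cv2.resize(im[120:330,270:570],None,fx=2.6,fy=2.6,interpolation=cv2.INTER_CUBIC))
E
```

```text
tray_long top [(0.69, array([171.4, 342.5]), array([ 0.6485, -0.0174])), (0.54, array([298.7, 190.1]), array([0.3841, 0.2848]))]
tray_long scene [(0.83, array([299.1, 257.7]), array([ 0.654 , -0.0207]))]
tray_short top [(0.6, array([261. , 336.3]), array([ 0.4598, -0.0037]))]
tray_short scene [(0.69, array([255.1, 312.5]), array([ 0.4694, -0.0042]))]
tumbler top [(0.59, array([239.8, 139. ]), array([0.5033, 0.3938])), (0.56, array([197.4, 480. ]), array([ 0.5923, -0.2984]))]
tumbler scene []
cup top [(0.64, array([298.4, 239.8]), array([0.3847, 0.1868])), (0.59, array([350.4, 171.4]), array([0.2837, 0.316 ])), (0.58, array([296.2, 190.1]), array([0.3891, 0.2851]))]
cup scene [(0.96, array([288.8, 429.7]), array([0.3878, 0.2806])), (0.83, array([270.3, 462.3]), array([0.2909, 0.3143])), (0.72, array([271.6, 391.2]), array([0.3974, 0.1803]))]
caddy top [(0.8, array([296. , 470.9]), array([ 0.3895, -0.2688]))]
caddy scene [(0.93, array([196.1, 252.7]), array([ 0.3963, -0.2715]))]
cap top [(0.83, array([234.7, 536. ]), array([ 0.5137, -0.4068]))]
cap scene [(0.55, array([200.4, 190.6]), array([ 0.5119, -0.3964]))]
candlestick top [(0.63, array([196.3, 196.8]), array([0.5948, 0.2815]))]
candlestick scene [(0.94, array([347.2, 380.1]), array([0.5916, 0.2764])), (0.72, array([322.4, 353.3]), array([0.5736, 0.1933]))]
tankard top [(0.63, array([197.6, 481. ]), array([ 0.5918, -0.3005]))]
tankard scene [(0.75, array([235.8, 190.4]), array([ 0.6063, -0.2968]))]
0.9
```

View pics/cropL.png

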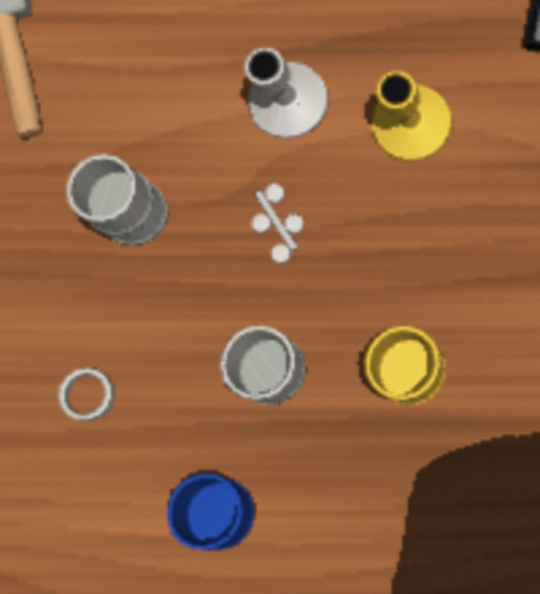

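View pics/cropR.png

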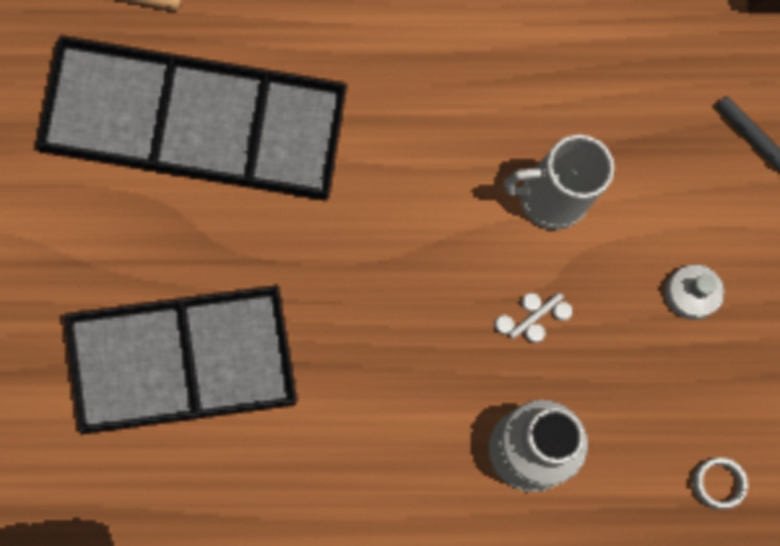

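Run:
```python
from h import *
np.set_printoptions(precision=4,suppress=True)
ct,cs=cam('top'),cam('scene')
for n,l in dict(candle=[(184.2,187.9,.085),(196.5,197,.004)],tumbler=[(229.4,127.2,.085)],cup=[(295,186.5,.048)],caddy=[(288,483,.08)],cap=[(229.9,541,.034)]).items():
    for r,c,z in l:
        print(n,back(ct,(r,c),z), 'scene px at base', proj(cs,[*back(ct,(r,c),z)[:2],0])[0])
im=vision.camera('top')
hsv=cv2.cvtColor(im,cv2.COLOR_BGR2HSV)
for n,(r0,r1,c0,c1) in dict(long=(125,203,275,412),short=(222,292,285,392)).items():
    m=((hsv[...,1]<90)|(hsv[...,2]<40)).astype(np.uint8)[r0:r1,c0:c1]
    m=cv2.morphologyEx(m,cv2.MORPH_OPEN,np.ones((3,3)))
    cn=max(cv2.findContours(m,0,1)[0],key=cv2.contourArea).reshape(-1,2)
    P=np.array([back(ct,(y+r0,x+c0),.017)[:2] for x,y in cn]).astype(np.float32)
    (cx,cy),(w,h),a=cv2.minAreaRect(P)
    b=cv2.boxPoints(((cx,cy),(w,h),a));
    print(n,'ctr',cx,cy,'size',w,h,'ang',a); print(b)
    for p in b: print('  scene',proj(cs,[*p,.017])[0])
```

```text
candle [0.5926 0.2807 0.085 ] scene px at base [348.5583 381.5028]
candle [0.5932 0.2802 0.004 ] scene px at base [348.6127 381.1886]
tumbler [0.5037 0.3902 0.085 ] scene px at base [346.7749 447.2533]
cup [0.3849 0.2811 0.048 ] scene px at base [288.1556 430.5314]
caddy [ 0.3935 -0.2722  0.08  ] scene px at base [195.4658 253.1969]
cap [ 0.5153 -0.405   0.034 ] scene px at base [199.7884 187.5332]
long ctr 0.6569667458534241 -0.01801280677318573 size 0.23024271428585052 0.09582924097776413 ang 79.8834457397461
[[ 0.5896 -0.1229]
 [ 0.6839 -0.1398]
 [ 0.7244  0.0869]
 [ 0.63    0.1037]]
  scene [257.8421 243.5838]
  scene [278.4365 210.9936]
  scene [339.1805 272.3019]
  scene [314.4719 305.8873]
short ctr 0.46302369236946106 -0.007749885320663452 size 0.09158690273761749 0.16478081047534943 ang 7.815097808837891
[[ 0.4065  0.0676]
 [ 0.4289 -0.0956]
 [ 0.5196 -0.0831]
 [ 0.4972  0.0801]]
  scene [248.3565 351.0416]
  scene [225.4091 294.1504]
  scene [248.2279 274.728 ]
  scene [273.1244 333.0915]
```

Emit:
{"name": "arm_command", "arguments": {"plan": [-1,0.57,0.63,-0.21,0.52,-1,0.57,0.63,-0.21,0.52,-1,0.57,0.63,-0.21,0.52,-1,0.57,0.63,-0.21,0.52,-1,0.57,0.63,-0.21,0.52,-1,0.57,0.63,-0.21,0.52,-1,0.57,0.63,-0.21,0.52,-1,0.57,0.63,-0.21,0.52,-1,0.57,0.63,-0.21,0.52,-1,0.57,0.63,-0.21,0.52], "newtons": 30}}

```text
time_s: 2.0
ee_pos: [0.3934, -0.2728, 0.3209]
eef_rot: [3.141, 0.0, 1.393]
force: [-0.2, -0.3, -0.6]
grip_width: 0.0939
```

Run:
```python
from h import *
np.set_printoptions(precision=4,suppress=True)
o=sensors.get_obs();print(o['time_s'],o['ee_pos'],o['eef_rot'],o['qpos'])
c=cam('wrist');im=vision.camera('wrist')
for n,p in dict(mouth=(.3935,-.2722,.08),grasp=(*o['ee_pos'][:2],o['ee_pos'][2]-.18)).items():
    rc=proj(c,p)[0];print(n,rc); cv2.circle(im,(int(rc[1]),int(rc[0])),4,(0,0,255) if n=='mouth' else (0,255,0),1)
cv2.imwrite('pics/w1.png',im)
```

```text
2.0 [ 0.3934 -0.2728  0.3209] [3.1413 0.0003 1.393 ] [-0.6829  0.2341  1.8131 -0.0001  1.094  -0.505 ]
mouth [264.8161 319.9526]
grasp [305.4017 319.7921]
```

View pics/w1.png

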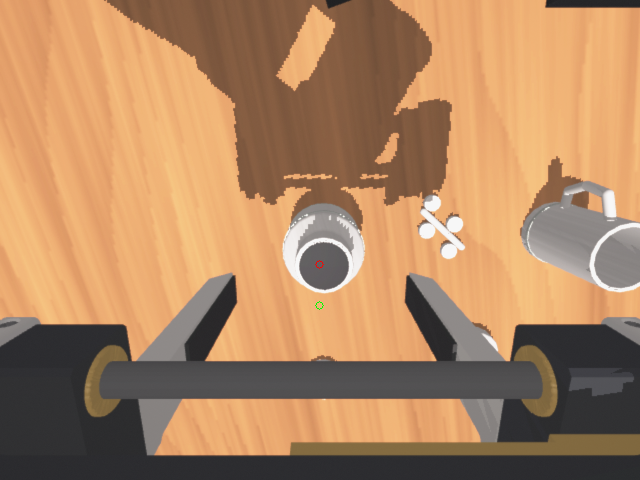

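The wrist picture shows the caddy mouth at (324, 265), about 4 px from my estimate at (320, 265), and the jaws straddle it. I'm grasping it.

Emit:
{"name": "arm_command", "arguments": {"plan": [-1,0,0,-0.1,0,-1,0,0,-0.2,0,-1,0,0,-0.26,0,-1,0,0,-0.26,0,-1,0,0,-0.26,0,1,0,0,-0.26,0,1,0,0,-0.26,0,1,0,0,-0.26,0,1,0,0,-0.26,0,1,0,0,-0.26,0,1,0,0,-0.26,0,1,0,0,-0.26,0,1,0,0,-0.2,0,1,0,0,-0.1,0,1,0,0,0,0,1,0,0,0,0]}}

```text
time_s: 3.65
ee_pos: [0.394, -0.2728, 0.325]
eef_rot: [3.136, 0.003, 1.395]
force: [0.7, -1.2, -2.9]
grip_width: 0.061
```

Emit:
{"name": "arm_command", "arguments": {"plan": [1,0.69,0.81,0,0,1,0.69,0.81,0,0,1,0.69,0.81,0,0,1,0.69,0.81,0,0,1,0.69,0.81,0,0,1,0.69,0.81,0,0,1,0.69,0.81,0,0,1,0.69,0.81,0,0,1,0.69,0.81,0,0,1,0.69,0.81,0,0,1,0.69,0.81,0,0]}}

```text
time_s: 4.75
ee_pos: [0.6694, 0.0517, 0.3186]
eef_rot: [-3.139, 0.001, 1.396]
force: [0.6, -0.3, -3.9]
grip_width: 0.0615
```

Run:
```python
from h import *
np.set_printoptions(precision=4,suppress=True)
o=sensors.get_obs();print(o['time_s'],o['ee_pos'],o['eef_rot'],o['qpos'])
c=cam('wrist');im=vision.camera('wrist')
a=np.deg2rad(-10.1);R=np.array([[np.cos(a),-np.sin(a)],[np.sin(a),np.cos(a)]])
for x,y in [(-.047,-.116),(.047,-.116),(.047,.116),(-.047,.116),(.0,.026)]:
    p=np.array([.657,-.018])+R@[x,y]
    rc=proj(c,[*p,.017])[0]; cv2.circle(im,(int(rc[1]),int(rc[0])),4,(0,0,255),1)
cv2.imwrite('pics/w2.png',im)
```

```text
4.75 [0.6694 0.0517 0.3186] [-3.1387  0.0008  1.3956] [ 0.0226  0.6443  1.2242 -0.0002  1.2761  0.1978]
```

View pics/w2.png

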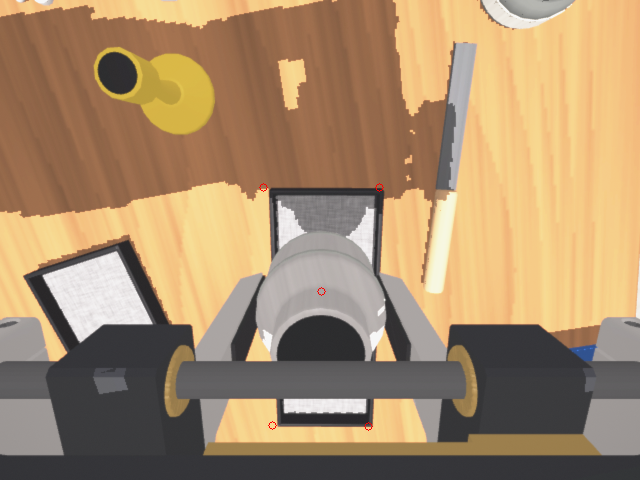

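The tray's rim corners sit about 5 px to the right of their projections: (272, 189)/(383, 189) against (263, 187)/(379, 187). The top-camera estimate is therefore about 4 mm low in x. I'll correct by +4 mm and lower the caddy.

Emit:
{"name": "arm_command", "arguments": {"plan": [1,0.01,-0.005,-0.08,0,1,0.01,-0.005,-0.16,0,1,0.01,-0.005,-0.22,0,1,0.01,-0.005,-0.24,0,1,0.01,-0.005,-0.245,0,1,0.01,-0.005,-0.245,0,1,0.01,-0.005,-0.245,0]}}

```text
time_s: 5.5
ee_pos: [0.6736, 0.0491, 0.2236]
eef_rot: [3.14, -0.0, 1.394]
force: [-0.3, -0.1, -2.8]
grip_width: 0.061
```

Emit:
{"name": "arm_command", "arguments": {"plan": [-0.6,0,0,0,0,-0.6,0,0,0,0,-0.6,0,0,0,0,-0.6,0,0,0,0,-0.6,0,0,0.1,0,-0.6,0,0,0.2,0,-0.6,0,0,0.25,0,-0.8,-0.71,0.58,0.25,0,-0.8,-0.71,0.58,0.25,0,-0.8,-0.71,0.58,0.25,0,-0.8,-0.71,0.58,0.25,0,-0.8,-0.71,0.58,0.25,0,-0.8,-0.71,0.58,0.25,0,-0.8,-0.71,0.58,0.25,0,-0.8,-0.71,0.58,0.25,0,-0.8,-0.71,0.58,0.25,0,-0.8,-0.71,0.58,0.25,0]}}

```text
time_s: 7.2
ee_pos: [0.3898, 0.2815, 0.3229]
eef_rot: [3.141, -0.0, 1.395]
force: [0.7, 0.4, 0.5]
grip_width: 0.0848
```

```bash
cat > look.py <<'E'
from h import *
import sys
np.set_printoptions(precision=4,suppress=True)
def look(name,pts=[],other=None):
    o=sensors.get_obs();print(o['time_s'],o['ee_pos'],o['eef_rot'],o['grip_width'],o['qpos'])
    c=cam('wrist');im=vision.camera('wrist')
    for p in pts:
        rc=proj(c,p)[0];print(p,'->',rc); cv2.circle(im,(int(rc[1]),int(rc[0])),4,(0,0,255),1)
    cv2.imwrite(f'pics/{name}.png',im)
    if other:
        im=vision.camera(other); cv2.imwrite(f'pics/{name}_{other}.png',im)
E
python3 - <<'E'
from look import *
look('w3',[(.385,.281,.048),(.3885,.281,.048)],'top')
E
```

```text
7.2 [0.3898 0.2815 0.3229] [ 3.141  -0.0004  1.3955] 0.08484627911210424 [ 0.5492  0.2356  1.8057 -0.0002  1.0996  0.7246]
(0.385, 0.281, 0.048) -> [253.0117 313.7841]
(0.3885, 0.281, 0.048) -> [252.2532 318.2776]
```

View pics/w3.png

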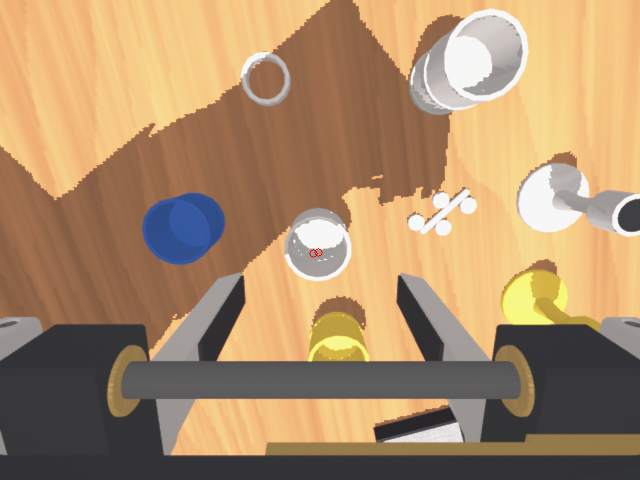

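View pics/w3_top.png

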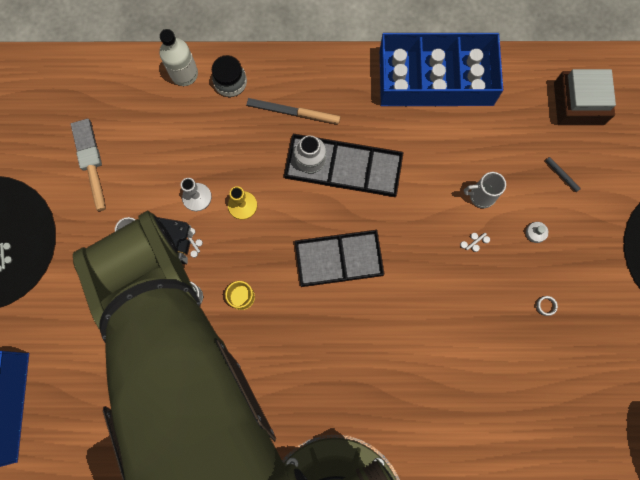

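The caddy stands in the large pocket at (310, 152) in the top view. In the wrist view, the grey cup at (318, 248) is the pewter one and the match. Blue at (182, 228) and yellow at (338, 335) are the look-alikes. I'm taking the grey one, shifted 3 mm in +y.

Emit:
{"name": "arm_command", "arguments": {"plan": [-0.8,0,0.0075,-0.1,0,-0.8,0,0.0075,-0.2,0,-0.8,0,0.0075,-0.265,0,-0.8,0,0.0075,-0.265,0,-0.8,0,0.0075,-0.265,0,1,0,0.0075,-0.265,0,1,0,0.0075,-0.265,0,1,0,0.0075,-0.265,0,1,0,0.0075,-0.265,0,1,0,0.0075,-0.265,0,1,0,0.0075,-0.265,0,1,0,0.0075,-0.16,0,1,0,0.0075,-0.05,0,1,0,0.0075,0.05,0,1,0,0.0075,0.05,0], "newtons": 20}}

```text
time_s: 8.8
ee_pos: [0.39, 0.2848, 0.3475]
eef_rot: [3.135, -0.005, 1.395]
force: [1.1, -0.2, -1.7]
grip_width: 0.0514
```

Run:
```python
from look import *
look('w4')
```

```text
8.8 [0.39   0.2848 0.3475] [ 3.1354 -0.0055  1.395 ] 0.05143963073984858 [ 0.555   0.208   1.7764 -0.      1.149   0.7308]
```

View pics/w4.png

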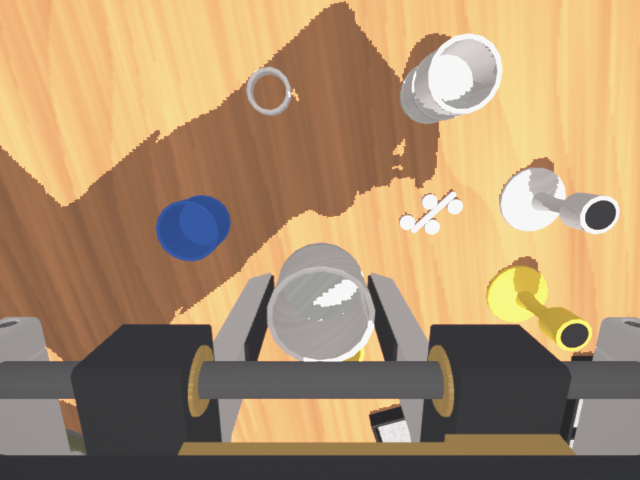

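The cup is held (opening 51 mm). Next I move it to the middle pocket.

Emit:
{"name": "arm_command", "arguments": {"plan": [1,0.67,-0.79,0,0,1,0.67,-0.79,0,0,1,0.67,-0.79,0,0,1,0.67,-0.79,0,0,1,0.67,-0.79,0,0,1,0.67,-0.79,0,0,1,0.67,-0.79,0,0,1,0.67,-0.79,0,0,1,0.67,-0.79,0,0,1,0.67,-0.79,0,0,1,0.67,-0.79,0,0,1,0.67,-0.79,-0.1,0,1,0.67,-0.79,-0.2,0,1,0.67,-0.79,-0.26,0,1,0.67,-0.79,-0.29,0,1,0.67,-0.79,-0.3,0,1,0.67,-0.79,-0.3,0,1,0.67,-0.79,-0.3,0]}}

```text
time_s: 10.65
ee_pos: [0.6578, -0.0312, 0.2241]
eef_rot: [3.139, -0.0, 1.395]
force: [-0.2, 0.6, -0.6]
grip_width: 0.0517
```

Run:
```python
from look import *
look('w5')
```

```text
10.65 [ 0.6578 -0.0312  0.2241] [ 3.1393 -0.0001  1.3952] 0.05166481255473902 [-0.103   0.7213  1.3328 -0.      1.0852  0.0726]
```

View pics/w5.png

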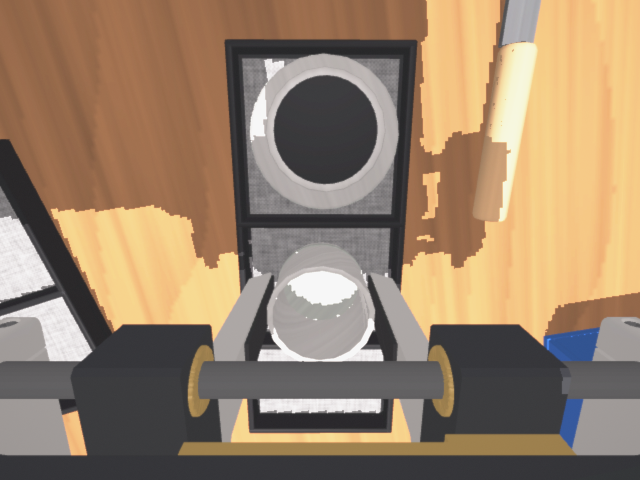

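The cup hangs centred over the middle pocket, around (322, 300), with the caddy upright in the large pocket. I'm releasing the cup and moving to the cap.

Emit:
{"name": "arm_command", "arguments": {"plan": [-0.4,0,0,0,0,-0.4,0,0,0,0,-0.4,0,0,0,0,-0.4,0,0,0,0,-0.4,0,0,0.1,0,-0.4,0,0,0.2,0,-0.4,0,0,0.25,0,0,-0.35,-0.935,0.25,0,0,-0.35,-0.935,0.25,0,0,-0.35,-0.935,0.25,0,0,-0.35,-0.935,0.25,0,0,-0.35,-0.935,0.25,0,0,-0.35,-0.935,0.25,0,0,-0.35,-0.935,0.25,0,0,-0.35,-0.935,0.25,0,0,-0.35,-0.935,0.25,0,0,-0.35,-0.935,0.25,0]}}

```text
time_s: 12.4
ee_pos: [0.517, -0.4063, 0.3224]
eef_rot: [-3.141, -0.0, 1.393]
force: [-0.2, 1.0, 0.4]
grip_width: 0.0473
```

Run:
```python
from look import *
look('w6',[(.5153,-.405,.034),(.5185,-.405,.034)],'scene')
```

```text
12.4 [ 0.517  -0.4063  0.3224] [-3.1414 -0.0003  1.393 ] 0.047279769397700226 [-0.7217  0.6093  1.2709  0.0002  1.2617 -0.544 ]
(0.5153, -0.405, 0.034) -> [245.4308 317.8133]
(0.5185, -0.405, 0.034) -> [244.7556 321.738 ]
```

View pics/w6.png

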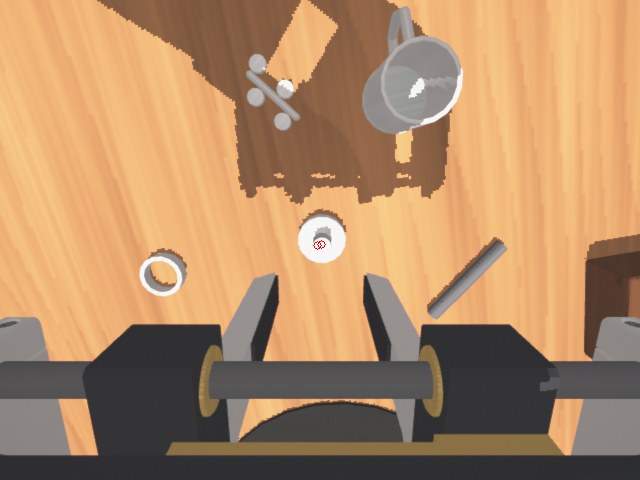

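View pics/w6_scene.png

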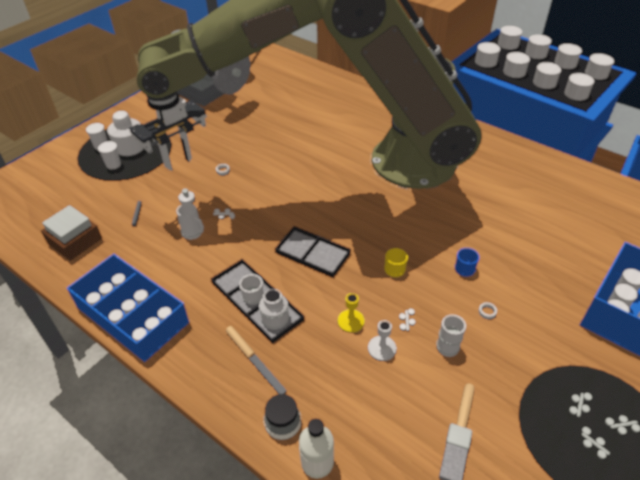

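Emit:
{"name": "arm_command", "arguments": {"plan": [0,0.002,0.005,-0.1,0,0,0.002,0.005,-0.2,0,0,0.002,0.005,-0.25,0,0,0.002,0.005,-0.26,0,0,0.002,0.005,-0.26,0,0,0.002,0.005,-0.26,0,1,0.002,0.005,-0.26,0,1,0.002,0.005,-0.26,0,1,0.002,0.005,-0.26,0,1,0.002,0.005,-0.26,0,1,0.002,0.005,-0.26,0,1,0.002,0.005,-0.26,0,1,0.002,0.005,-0.2,0,1,0.002,0.005,-0.1,0,1,0.002,0.005,0,0,1,0.002,0.005,0,0,1,0.002,0.005,0,0], "newtons": 30}}

```text
time_s: 14.2
ee_pos: [0.5183, -0.4034, 0.3228]
eef_rot: [3.141, 0.0, 1.395]
force: [-0.5, -0.3, -2.1]
grip_width: 0.0153
```

Run:
```python
from look import *
look('w7')
```

```text
14.2 [ 0.5183 -0.4034  0.3228] [3.1409 0.0004 1.3949] 0.015303166320921144 [-0.7171  0.607   1.2735  0.      1.2602 -0.5412]
```

View pics/w7.png

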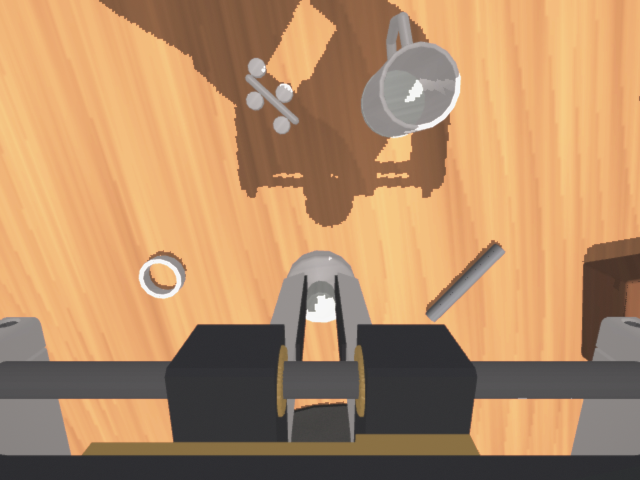

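Emit:
{"name": "arm_command", "arguments": {"plan": [1,0,0,0.05,0,1,0.32,0.758,0.05,0,1,0.32,0.758,0.05,0,1,0.32,0.758,0.05,0,1,0.32,0.758,0.05,0,1,0.32,0.758,0.05,0,1,0.32,0.758,0.05,0,1,0.32,0.758,0.05,0,1,0.32,0.758,0.05,0,1,0.32,0.758,0.05,0,1,0.32,0.758,0.05,0,1,0.32,0.758,-0.06,0,1,0.32,0.758,-0.14,0,1,0.32,0.758,-0.2,0,1,0.32,0.758,-0.23,0,1,0.32,0.758,-0.243,0,1,0.32,0.758,-0.243,0,1,0.32,0.758,-0.243,0]}}

```text
time_s: 16.05
ee_pos: [0.6466, -0.1006, 0.2268]
eef_rot: [3.14, 0.0, 1.395]
force: [0.5, 1.2, -0.2]
grip_width: 0.015
```

Run:
```python
from look import *
look('w8')
```

```text
16.05 [ 0.6466 -0.1006  0.2268] [3.1397 0.0001 1.3946] 0.014985266843072853 [-0.2102  0.7096  1.3461 -0.      1.084  -0.034 ]
```

View pics/w8.png

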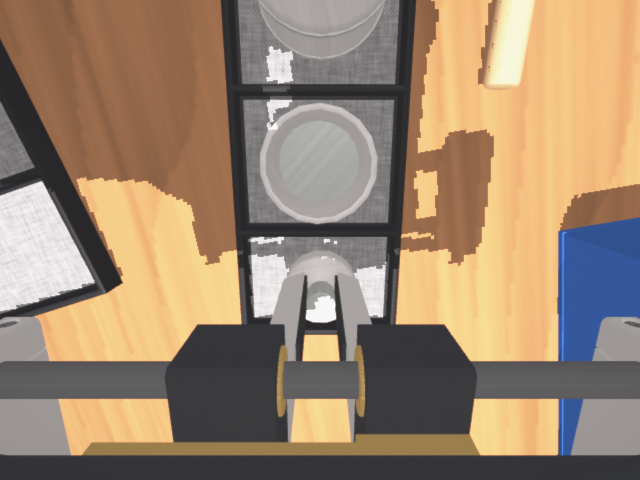

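The cup is flat in the middle pocket, rim at (319, 162), and the cap sits within the small pocket at about (320, 285). I'm releasing it and moving on to the candlestick.

Emit:
{"name": "arm_command", "arguments": {"plan": [0.1,0,0,0,0,0.1,0,0,0,0,0.1,0,0,0,0,0.1,0,0,0,0,0.1,0,0,0.1,0,0.1,0,0,0.2,0,0.1,0,0,0.26,0,-0.3,-0.127,0.953,0.26,0.15,-0.3,-0.127,0.953,0.26,0.15,-0.3,-0.127,0.953,0.26,0.15,-0.3,-0.127,0.953,0.26,0.15,-0.3,-0.127,0.953,0.26,0.15,-0.3,-0.127,0.953,0.26,0.15,-0.3,-0.127,0.953,0.26,0.15,-0.3,-0.127,0.953,0.26,0.15,-0.3,-0.127,0.953,0.26,0.15,-0.3,-0.127,0.953,0.26,0.15]}}

```text
time_s: 17.8
ee_pos: [0.5954, 0.2814, 0.3293]
eef_rot: [-3.141, 0.0, 1.71]
force: [-0.3, -0.7, 0.2]
grip_width: 0.061
```

Run:
```python
from look import *
look('w9',[(.593,.2805,.085),(.596,.2805,.085)],'top')
```

```text
17.8 [0.5954 0.2814 0.3293] [-3.1414  0.0002  1.7103] 0.06103685099232678 [ 0.3859  0.605   1.2611 -0.0002  1.2757  0.2464]
(0.593, 0.2805, 0.085) -> [264.6794 316.1591]
(0.596, 0.2805, 0.085) -> [265.2661 320.5235]
```

View pics/w9.png

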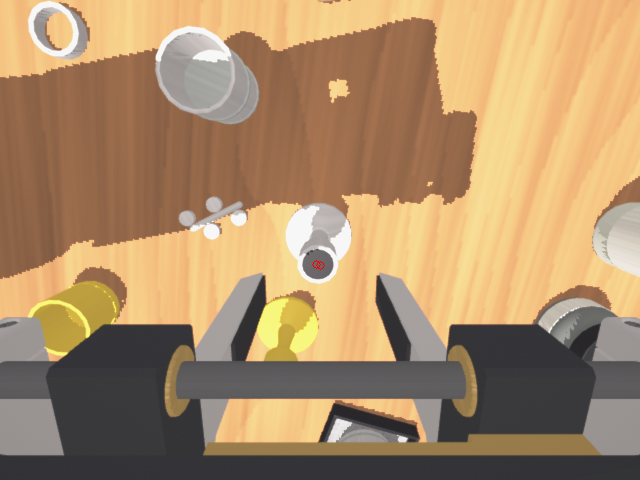

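View pics/w9_top.png

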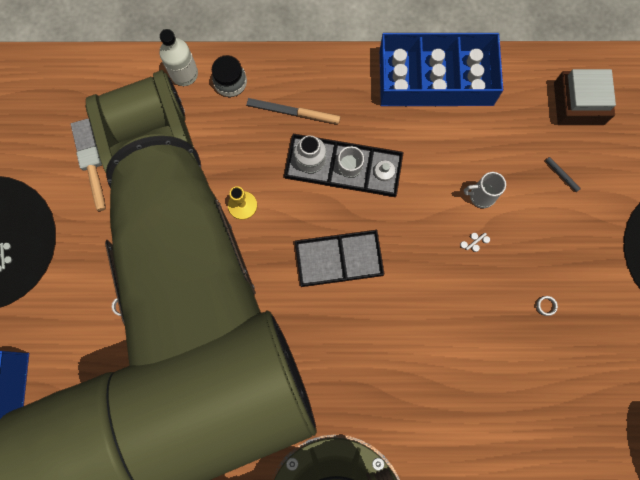

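The tea kit is complete in the top view: caddy (310, 152), cup (350, 160), cap (384, 170). In the wrist view the pewter candlestick's socket is at (318, 265), right under the jaws, and the yellow look-alike at (287, 325) is not meant. I'm gripping the socket.

Emit:
{"name": "arm_command", "arguments": {"plan": [-0.3,0,0,-0.08,0,-0.3,0,0,-0.16,0,-0.3,0,0,-0.185,0,-0.3,0,0,-0.185,0,-0.3,0,0,-0.185,0,1,0,0,-0.185,0,1,0,0,-0.185,0,1,0,0,-0.185,0,1,0,0,-0.185,0,1,0,0,-0.185,0,1,0,0,-0.185,0,1,0,0,-0.1,0,1,0,0,0,0,1,0,0,0.1,0,1,0,0,0.1,0,1,0,0,0.1,0], "newtons": 30}}

```text
time_s: 19.5
ee_pos: [0.5955, 0.2809, 0.3694]
eef_rot: [3.141, -0.0, 1.709]
force: [-0.6, -0.1, -3.1]
grip_width: 0.0269
```

Run:
```python
from look import *
look('w10')
```

```text
19.5 [0.5955 0.2809 0.3694] [ 3.1412 -0.0001  1.709 ] 0.026942441325806324 [ 0.3851  0.5714  1.2184 -0.0001  1.3513  0.2469]
```

View pics/w10.png

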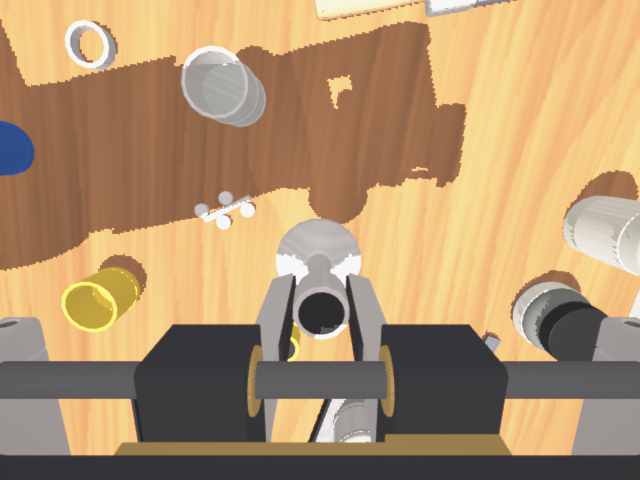

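Emit:
{"name": "arm_command", "arguments": {"plan": [1,-0.335,-0.63,0,0,1,-0.335,-0.63,0,0,1,-0.335,-0.63,0,0,1,-0.335,-0.63,0,0,1,-0.335,-0.63,0,0,1,-0.335,-0.63,0,0,1,-0.335,-0.63,0,0,1,-0.335,-0.63,0,0,1,-0.335,-0.63,0,0,1,-0.335,-0.63,-0.15,0,1,-0.335,-0.63,-0.15,0]}}

```text
time_s: 20.65
ee_pos: [0.4609, 0.0298, 0.3053]
eef_rot: [-3.135, -0.001, 1.71]
force: [-0.9, 0.4, -2.8]
grip_width: 0.0269
```

Run:
```python
from look import *
a=np.deg2rad(7.8);R=np.array([[np.cos(a),-np.sin(a)],[np.sin(a),np.cos(a)]])
look('w11',[(*(np.array([.463,-.0077])+R@np.array(q)),.017) for q in [(-.046,-.083),(.046,-.083),(.046,.083),(-.046,.083),(0,-.007)]])
```

```text
20.65 [0.4609 0.0298 0.3053] [-3.1348 -0.0011  1.7104] 0.0269423623624043 [-0.0149  0.2214  1.8706  0.0001  1.0566 -0.1545]
(np.float64(0.4286899918503609), np.float64(-0.09617498709110782), 0.017) -> [376.0299 266.7121]
(np.float64(0.5198387931737337), np.float64(-0.08368915442715182), 0.017) -> [376.9087 369.7103]
(np.float64(0.49731000814963916), np.float64(0.08077498709110782), 0.017) -> [190.0458 378.5938]
(np.float64(0.40616120682626633), np.float64(0.06828915442715182), 0.017) -> [189.4078 259.0554]
(np.float64(0.46395000900704014), np.float64(-0.014635234883300105), 0.017) -> [297.8195 318.4175]
```

View pics/w11.png

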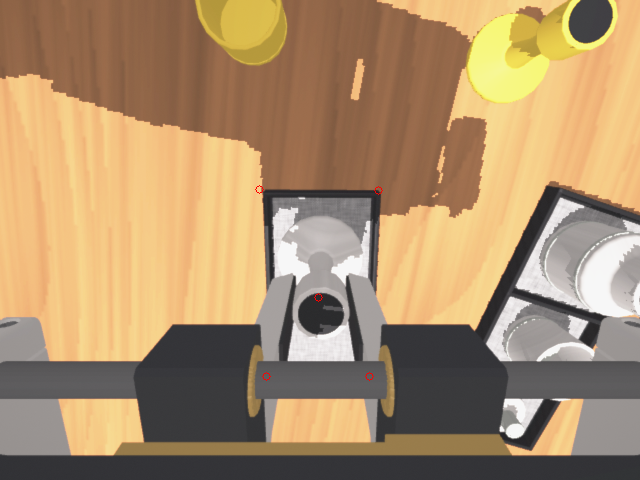

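The short tray's rim corners at (264, 190) and (380, 190) centre on 322, so the alignment is good. Lowering and releasing.

Emit:
{"name": "arm_command", "arguments": {"plan": [1,0,0,-0.05,0,1,0,0,-0.09,0,1,0,0,-0.11,0,1,0,0,-0.12,0,1,0,0,-0.12,0,1,0,0,-0.12,0,-0.2,0,0,-0.12,0,-0.2,0,0,-0.12,0,-0.2,0,0,-0.12,0,-0.2,0,0,-0.12,0]}}

```text
time_s: 21.7
ee_pos: [0.4616, 0.0289, 0.2617]
eef_rot: [3.141, 0.0, 1.709]
force: [-0.3, 0.8, -0.6]
grip_width: 0.0544
```

Run:
```python
from look import *
look('w12')
```

```text
21.7 [0.4616 0.0289 0.2617] [3.1411 0.0001 1.709 ] 0.054375457918783995 [-0.0167  0.2908  1.9035 -0.      0.9469 -0.1549]
```

View pics/w12.png

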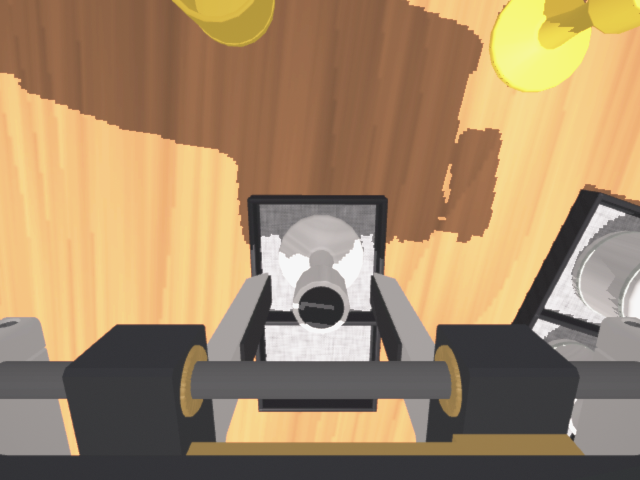

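Emit:
{"name": "arm_command", "arguments": {"plan": [-0.2,0,0,0.1,0,-0.2,0,0,0.2,0,-0.2,0,0,0.2,0,-0.6,0.114,0.9,0.2,0,-0.6,0.114,0.9,0.2,0,-0.6,0.114,0.9,0.2,0,-0.6,0.114,0.9,0.2,0,-0.6,0.114,0.9,0.2,0,-0.6,0.114,0.9,0.2,0,-0.6,0.114,0.9,0.2,0,-0.6,0.114,0.9,0.2,0,-0.6,0.114,0.9,0.2,0,-0.6,0.114,0.9,0.2,0,-0.6,0.114,0.9,0.2,0]}}

```text
time_s: 23.15
ee_pos: [0.5074, 0.3877, 0.3414]
eef_rot: [-3.141, 0.0, 1.708]
force: [0.1, -0.5, -0.7]
grip_width: 0.0752
```

Run:
```python
from look import *
look('w13',[(.5037,.3902,.085),(.507,.3902,.085)])
```

```text
23.15 [0.5074 0.3877 0.3414] [-3.1414  0.0003  1.7078] 0.07516058886258693 [ 0.5952  0.5497  1.3182 -0.0001  1.274   0.4582]
(0.5037, 0.3902, 0.085) -> [254.5419 315.1934]
(0.507, 0.3902, 0.085) -> [255.1528 319.786 ]
```

View pics/w13.png

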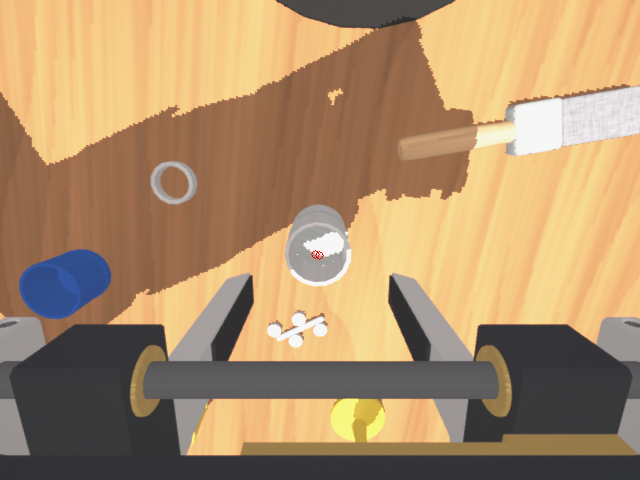

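The rim of the handleless tumbler is at (319, 252), so I shift +4 mm in y and grasp.

Emit:
{"name": "arm_command", "arguments": {"plan": [-0.6,0,0.01,-0.08,0,-0.6,0,0.01,-0.16,0,-0.6,0,0.01,-0.22,0,-0.6,0,0.01,-0.24,0,-0.6,0,0.01,-0.24,0,1,0,0.01,-0.24,0,1,0,0.01,-0.24,0,1,0,0.01,-0.24,0,1,0,0.01,-0.24,0,1,0,0.01,-0.24,0,1,0,0.01,-0.24,0,1,0,0.01,-0.15,0,1,0,0.01,-0.05,0,1,0,0.01,0.05,0,1,0,0.01,0.05,0,1,0,0.01,0.05,0], "newtons": 25}}

```text
time_s: 24.8
ee_pos: [0.5071, 0.3929, 0.3615]
eef_rot: [3.141, -0.0, 1.709]
force: [-0.4, 1.0, -2.3]
grip_width: 0.0485
```

Run:
```python
from look import *
look('w14')
```

```text
24.8 [0.5071 0.3929 0.3615] [ 3.141  -0.0003  1.7091] 0.048539602819606495 [ 0.6021  0.5387  1.287  -0.      1.3153  0.4638]
```

View pics/w14.png

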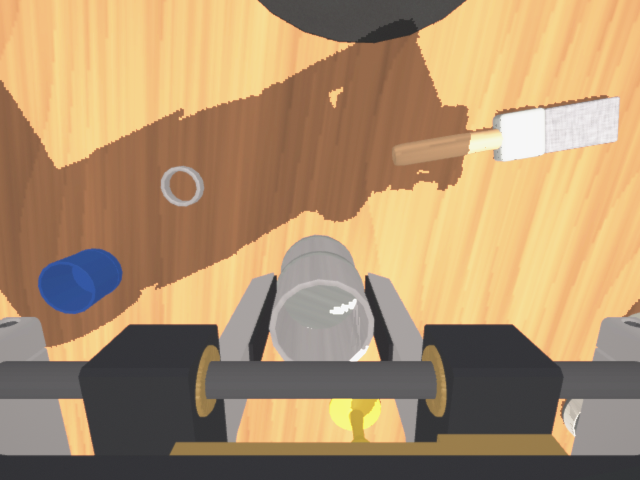

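Emit:
{"name": "arm_command", "arguments": {"plan": [1,-0.085,-1,0.05,0,1,-0.085,-1,0.05,0,1,-0.085,-1,0.05,0,1,-0.085,-1,0.05,0,1,-0.085,-1,0.05,0,1,-0.085,-1,0.05,0,1,-0.085,-1,0.05,0,1,-0.085,-1,0.05,0,1,-0.085,-1,0.05,0]}}

```text
time_s: 25.75
ee_pos: [0.4726, -0.0113, 0.3802]
eef_rot: [-3.139, 0.0, 1.704]
force: [0.3, 1.6, -0.7]
grip_width: 0.0484
```

Emit:
{"name": "arm_command", "arguments": {"plan": [1,0,-0.11,0,0,1,0,-0.11,0,0,1,0,-0.11,-0.06,0,1,0,-0.11,-0.13,0,1,0,-0.11,-0.2,0,1,0,-0.11,-0.2,0,1,0,-0.11,-0.2,0]}}

```text
time_s: 26.45
ee_pos: [0.4733, -0.0505, 0.3013]
eef_rot: [-3.14, -0.001, 1.71]
force: [-0.6, 0.5, -1.5]
grip_width: 0.0483
```

Run:
```python
from look import *
look('w15')
```

```text
26.45 [ 0.4733 -0.0505  0.3013] [-3.1401 -0.0006  1.7096] 0.048302915178719895 [-0.1834  0.2559  1.8375  0.0001  1.0498 -0.3222]
```

View pics/w15.png

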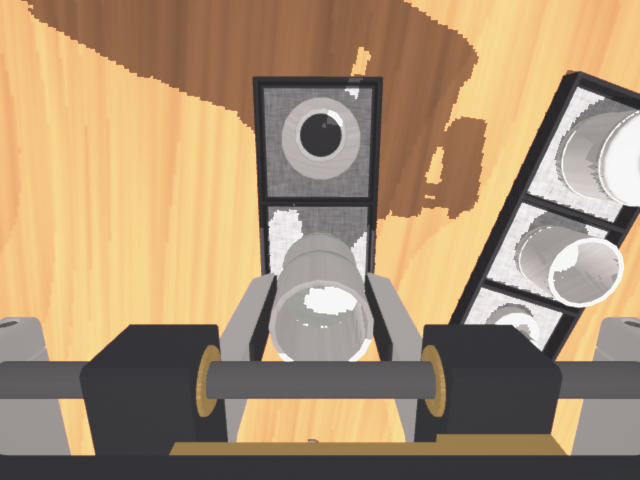

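Emit:
{"name": "arm_command", "arguments": {"plan": [1,0,0,-0.05,0,1,0,0,-0.09,0,1,0,0,-0.115,0,1,0,0,-0.123,0,1,0,0,-0.123,0,1,0,0,-0.123,0,-0.5,0,0,-0.123,0,-0.5,0,0,-0.123,0,-0.5,0,0,-0.123,0,-0.5,0,0,-0.123,0,-0.5,0,0,0,0,-0.5,0,0,0.1,0,-0.5,0,0,0.2,0,-0.5,0,0,0.2,0,-0.5,-0.25,-0.75,0.25,0,-0.5,-0.25,-0.75,0.25,0,-0.5,-0.25,-0.75,0.25,0,-0.5,-0.25,-0.75,0.25,0,-0.5,-0.25,-0.75,0.25,0,-0.5,-0.25,-0.75,0.25,0]}}

```text
time_s: 28.5
ee_pos: [0.3774, -0.3369, 0.3999]
eef_rot: [-3.141, -0.0, 1.709]
force: [0.7, -0.5, -0.3]
grip_width: 0.0703
```

Emit:
{"name": "arm_command", "arguments": {"plan": [-0.5,0,-0.1,0,0,-0.5,0,-0.1,0,0,-0.5,0,-0.1,0,0]}}

```text
time_s: 28.8
ee_pos: [0.3783, -0.3754, 0.3993]
eef_rot: [-3.141, -0.001, 1.708]
force: [0.3, 0.1, 0.1]
grip_width: 0.0703
```

Run:
```python
from look import *
print(sensors.get_obs()['time_s'],sensors.get_obs()['ee_pos'])
a=vision.camera('top');b=vision.camera('scene')
A=cv2.resize(a[120:310,270:520],None,fx=3,fy=3,interpolation=cv2.INTER_CUBIC);cv2.imwrite('pics/ftop.png',A)
B=cv2.resize(b[170:350,170:400],None,fx=3,fy=3,interpolation=cv2.INTER_CUBIC);cv2.imwrite('pics/fscene.png',B)
c=cam('top')
print(back(c,(197.6,481),0))
```

```text
28.8 [ 0.3783 -0.3754  0.3993]
[ 0.5918 -0.3005  0.    ]
```

View pics/ftop.png

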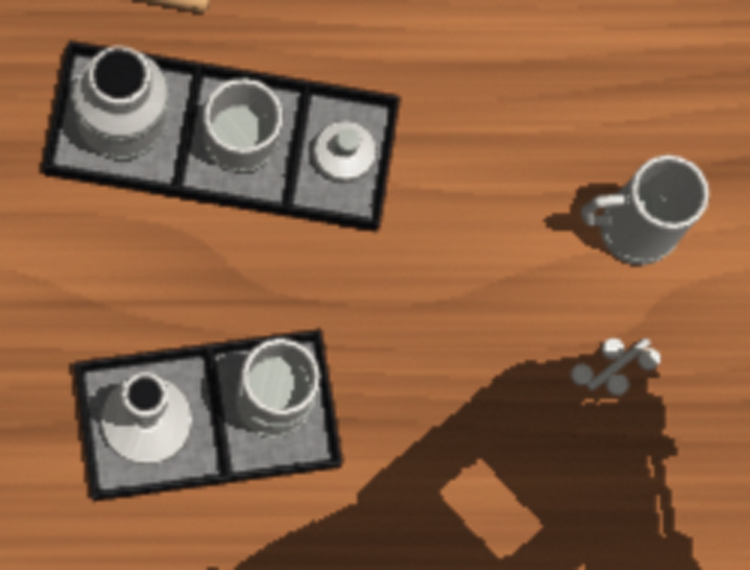

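View pics/fscene.png

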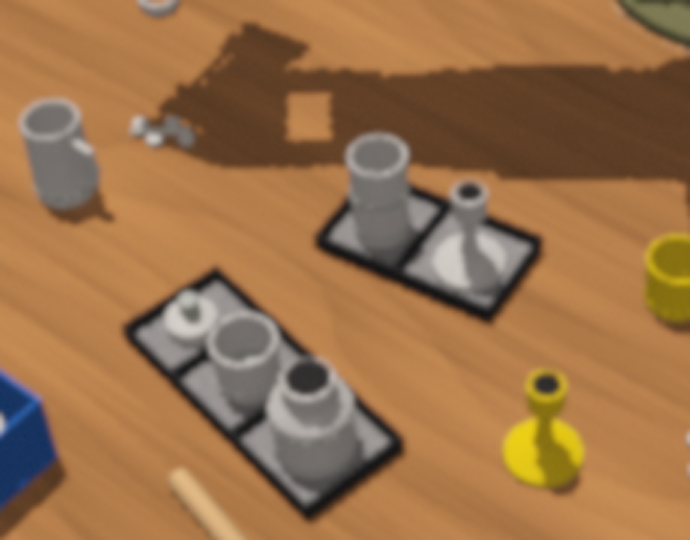

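Both views show all five pieces upright inside their pockets: caddy, cup and knob-up cap in the long tray, candlestick and tumbler in the short one. The tankard is where it was, the yellow pieces in view are unmoved, and the gripper is clear. Handing in.

Run:
```python
from h import *
print(job.hand_in(), sensors.get_obs()['time_s'])
```

```text
the job is handed in; nothing more can be done
the job is handed in; nothing more can be done
```

Both kits are packed and the job is handed in, about 29 s into the 128 s allowed. I placed the pieces in the order you listed them:
- **Long tray:** caddy, cup, then cap with its knob up.
- **Short tray:** candlestick, then tumbler.

**Last checks:** the final top and scene pictures show all five pieces upright inside their pockets. The tankard and the yellow look-alikes are where they stood, and the gripper is clear of everything. The forces reported at the end of each move stayed below about 5 N. The blue cup was not in the final pictures; I last saw it, undisturbed, while fetching the tumbler.

**Disagreements found:**
- The top camera placed things about 3–4 mm too low in x compared with the wrist camera. I corrected for this before the first placing and in every later move.
- The cup and tumbler were also about 2–4 mm off in y, which I corrected before grasping them.
- The networks reported the blue and yellow cups as the cup, the yellow candlestick as the candlestick and the tankard as the tumbler. I told these apart by eye in the pictures.

No check failed.

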